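# Put the paddle strop away in its drawer

## Robot

A 6-joint arm with a two-finger parallel gripper is mounted at the origin on the work surface. World frame = base frame: x ahead of the robot, y to its left, z up, the work surface at z = 0. Lengths are in m, angles in rad, forces in N, time in s.
With the tool pointing down it reaches from about 0.275 to 0.875 m from the base axis. Payload 12.5 kg.
Tool frame: the origin (TCP) lies on the centre line of the jaws, within the pads' length; the fingertips stand r.finger_overhang ahead of it and the grasp point (between the pads) lies 3 mm ahead of it (r.finger_overhang is the distance from the TCP to the fingertips, in m); z points along the fingers, y is the line along which they close (so a half turn about z gives the same grasp; the last joint's range is limited). The gripper opens to 85 mm and grips with 20 to 120 N. Pads are 22 mm wide; open, the fingers measure 114 mm over their backs; the gripper's body (76 mm by 85 mm) begins 54 mm behind the grasp point. The pads swing forward as they close: fully open they stand 13 mm farther back than shut.
Start: joints at [-1.271, 0.351, 1.652, -0, 1.139, -0.085], TCP at [0.206, -0.51, 0.253] pointing down, gripper open.
Joint ranges: [-2.75, 2.75], [-0.79, 2.1], [0.01, 2.65], [-1.57, 4.71], [0.07, 3.14], [-2.87, 2.87]. Speed limits (rad/s): [2.22, 2.22, 2.79, 3.14, 3.14, 3.14].

## Interface

Orientations are given as a unit quaternion [x, y, z, w].
In Python, from cell import r, optics gives the robot as it stands. The module is installed in compiled form; this text tells all that it offers. Calls block until the motion is done:
- r.move_to(position, orientation): joint-space move of the TCP to a pose.
- r.move_linear(position, rot=None, vel=0.15): straight line of the TCP; rot=None keeps the orientation; vel is the mean speed in m/s.
- r.set_joints(angles): joint-space move.
- r.set_gripper(opening, squeeze=None): opening from 0.0 (shut) to 1.0 (fully open); squeeze is the grip in N (None keeps the last); returns when the fingers have stopped.
- r.sleep(seconds).
- r.inverse_kinematics(position, orientation): joint angles nearest the present ones, or None.
- optics.get_image(name): name is "side" or "top" or "wrist"; returns a dict with "pixels" (400x640x3 uint8, red, green, blue), "depth" (400x640 float32, m along the optical axis (not along the pixel's ray), 0 where there is no reading), "fx", "fy", "cx", "cy" (pixels), "camera_from_world" (4x4, takes a point from world to camera coordinates); the wrist camera has in their place "mount" (4x4, takes a point from camera to tool coordinates, whose origin is the TCP and whose axes are the flange's). Camera axes: x right, y down, z forward; pixel columns grow to the right and rows downward; lengths in m; the calibration is good to about 2 mm. A picture is of the moment at which its call begins: read the wrist's pose just before it.
A pose or a line that the arm cannot do raises r.PlanningError and nothing moves.
- r.hand_in(): hands the job in; it is judged then, once.
Readings, each from a call of its own:
- r.current_t(): time.
- r.current_q(): joint angles.
- r.current_qvel(): joint speeds.
- r.current_effort(): joint torques, N m.
- r.current_tool_pos(): TCP position.
- r.current_ee_rot(): TCP orientation.
- r.current_contact_force(): force on the tool from outside, world axes, zero at the start.
- r.current_torque(): the same for the moment, N m.
- r.current_opening(): opening from 0.0 (shut) to 1.0 (fully open).
- r.current_finger_force(): force on a finger pad.
Only numpy, scipy, OpenCV 4.12 (cv2) and the standard library are available. Lean on these libraries where they do the work, as an engineer would, in place of code of your own. Each camera call takes 0.05 s, during which the arm holds its last target. There are 200 camera calls.

## Task

First pull the chest's top drawer fully open by its bar handle; then draw the paddle strop (the tool with the flat square handle, not the hammer) straight out from under the low shelf by its handle until it is wholly clear, lay it flat on the bench and let go of it. Take it again across its blade and lower it, leather side up and without dropping it, fully down into the strop-shaped pocket in that drawer, its handle in the narrow end, and let go. Leave that drawer open and the lower one shut, and do not disturb the hammer, jar, brass weight or wooden block.

Things in the scene. Friction and masses are not known exactly. Their poses are not given: they have to be found in the camera images.
- chest_drawer0 (a joint): Slide of the TOP drawer of the chest. Value in m: 0 shut, grows as the drawer is pulled out of the chest's front, 0.150 at its stop. It may start up to 0.03 ajar. Friction about 1 N plus light damping; it stays where it is left.
- chest_drawer0_handle (a point): Middle of the brass bar handle of the top drawer: level bar 11 mm thick, 120 mm long, its axis 35 mm out from the drawer's face (29 mm clear gap behind it), on two thin stems 51 mm either side of the middle. z about 98 mm, 36 mm below the chest's top. Axes: -x is the way the drawer opens, y along the bar, z up. Moves with the drawer.
- chest_drawer1 (a joint): Slide of the lower drawer of the chest, same kind, 0 = shut. To be left shut.
- pocket (a point): Centre of the floor of the strop-shaped pocket (light wood walls, cork floor) in the top drawer, z about 87 mm; moves with the drawer, hidden until it opens. Axes are those of the strop when it lies right: +x to the wide (blade) end, at the drawer's right seen by the robot; z up. Wide part x -26 to +96 mm, 62 wide; narrow handle slot x -96 to -26 mm, 38 wide: 6 mm to spare all round.
- strop: Paddle strop: light wooden paddle 180 long, 20 mm thick, top of the blade dark brown leather, about 0.15 kg. Blade 110 x 50 mm (x -20 to +90 mm), flat square handle 26 mm wide (x -90 to -20 mm). Origin: mid-length, on the underside; x from handle to blade, y across, z up. Starts flat on the bench in a bay of the shelf, blade under the roof, about 60 mm of handle sticking out towards the robot.
- strop_blade (a point): Middle of the blade's top face, 35 mm from the strop's origin along its +x and 20 mm up; axes as the strop.
- strop_handle (a point): Point on the top face of the strop's handle, 30 mm from the handle's end; axes as the strop. Sticks out of the shelf at the start.
- shelf: Low plywood shelf fixed on the bench, 140 deep x 214 wide; roof underside at 38 mm, top at 50 mm (thin leather on it). Origin: centre of its footprint. +x points into the bays, away from the robot; the open front edge is at x = -70 mm. Two bays centred at y = -53 and +53 mm, 80 mm wide, closed behind, bench as floor. The strop is in one, the hammer in the other, either way round.
- hammer: Tack hammer in the other bay, 160 mm long, dark round handle up to 32 mm thick with about 60 mm sticking out, steel cylinder head under the roof. Origin on the bench below its middle. Bystander.
- jar: Bystander: closed jar, 60 mm diameter, 65 mm high, origin at the centre of its underside.
- weight: Bystander: round brass weight with a knob, 68 mm diameter, 60 mm high, origin at the centre of its underside.
- block: Bystander: dark wooden block 110 x 70 x 35 mm, origin at the centre of its underside.
- chest: Dark wooden chest of two drawers fixed on the bench, 220 deep x 280 wide x 134 mm high. Origin: centre of its footprint. -x is the way its drawers open, y its width, z up. Chest and shelf stand either way round (one left, one right). With the top drawer fully open, the front edge of the chest's top is 86 mm from the pocket's long axis, and 47 mm above the pocket's floor.
- finger_gap (a point): Point on the pocket's floor where the middle of the blade belongs, x = +35 mm along the pocket; same axes. Pocket walls 18 mm high. Finger gaps 54 mm long in both walls beside the wide part (pocket x +8 to +62 mm), either side of this point; none beside the handle slot. The drawer's front panel (inner side) is 58 mm from the pocket's axis, its top edge 35 mm above this point.

How it is judged:
By the outcome, as a careful person would: the job done as asked, in the order asked, and still so for the second after the job is handed in, with the robot touching nothing.
It also fails if it takes over 72 s, if anything falls off the work surface, if the arm or the gripper's body presses on something with over 40 N, if the wrist force passes 120 N, or if a joint passes its speed limit or range.

## Working session

There is one attempt and no reset: what is moved stays moved. The work goes in short steps, each a Python script; the robot and the scene stay as the last script left them, time stands still between calls to the robot, and variables do not carry over. Pictures are saved under pics/ and viewed, at most 10 in all, crops included, and the job is handed in when it is done.

```bash
mkdir -p pics
cat > h.py <<'E'
import numpy as np, cv2
from scipy.spatial.transform import Rotation as R
from cell import r, optics
def cloud(im, T=None):
    d=im["depth"]; v,u=np.indices(d.shape)
    P=np.stack([(u-im["cx"])/im["fx"]*d,(v-im["cy"])/im["fy"]*d,d],-1)
    M=np.linalg.inv(im["camera_from_world"]) if T is None else T@im["mount"]
    W=P@M[:3,:3].T+M[:3,3]; W[d==0]=np.nan
    return W
def tool_T():
    T=np.eye(4); T[:3,:3]=R.from_quat(r.current_ee_rot()).as_matrix(); T[:3,3]=r.current_tool_pos(); return T
def save(im,n): cv2.imwrite(f"pics/{n}.png",im["pixels"][...,::-1])
def down(yaw): # tool z down, tool y at direction yaw+90deg
    return (R.from_euler('z',yaw)*R.from_euler('x',np.pi)).as_quat()
E
python3 - <<'E'
from h import *
for n in("top","side"):
    im=optics.get_image(n); save(im,n); np.savez(n,W=cloud(im),p=im["pixels"])
    print(n,im["fx"],im["camera_from_world"].round(3).tolist())
print(r.finger_overhang,r.current_tool_pos(),r.current_ee_rot(),r.current_t())
E
```

```text
top 366.1332201831043 [[-0.018, -1.0, -0.016, 0.05], [-0.993, 0.019, -0.116, 0.557], [0.116, 0.014, -0.993, 1.155], [0.0, 0.0, 0.0, 1.0]]
side 482.23005829723604 [[-0.224, -0.975, 0.002, 0.135], [-0.761, 0.173, -0.625, 0.475], [0.609, -0.142, -0.78, 1.28], [0.0, 0.0, 0.0, 1.0]]
0.022 [ 0.20639977 -0.50952028  0.25281164] [ 9.81550228e-01  1.91203776e-01 -6.14950180e-05 -5.11039545e-04] 0.1
```

View pics/top.png

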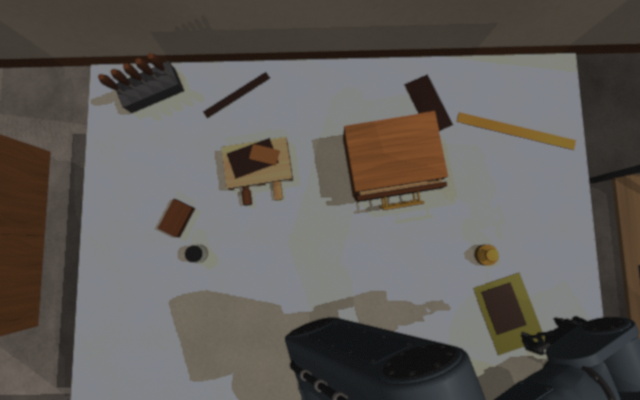

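View pics/side.png

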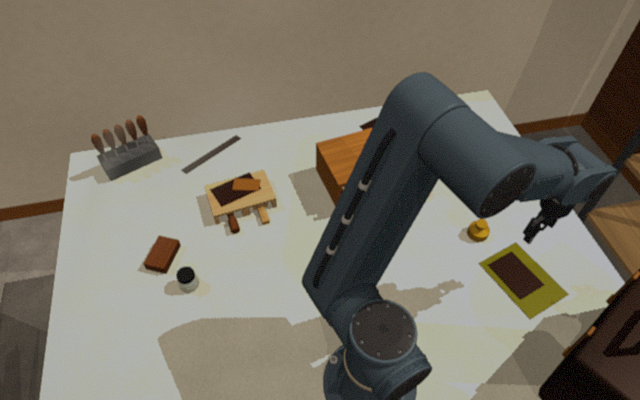

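The top view shows the shelf at (257,163), with the strop handle on the right at (277,190) and the dark hammer handle at (246,197). The chest is at (395,155), its bar handle near (402,203). The jar (194,254), block (176,218) and weight (487,255) stand clear of all three.

Run:
```python
from h import *
D=np.load("top.npz");W=D["W"];p=D["p"]
def reg(name,u0,u1,v0,v1,z0,z1):
    S=W[v0:v1,u0:u1]; z=S[...,2]; m=(z>z0)&(z<z1); P=S[m]
    rect=cv2.minAreaRect((P[:,:2]*1000).astype(np.float32))
    print(name,len(P),"z",np.median(P[:,2]).round(4),"ctr",np.round(rect[0],1),"size",np.round(rect[1],1),"ang",round(rect[2],2)); return P
reg("chesttop",335,455,105,205,.126,.145)
reg("chestdrawer",335,455,170,215,.10,.126)
reg("handle",375,430,185,215,.085,.112)
reg("shelf",215,300,130,195,.042,.06)
reg("strop",270,290,178,205,.012,.03)
reg("hammer",235,258,178,210,.012,.045)
for n,(u,v) in dict(jar=(194,254),block=(176,218),weight=(487,255)).items(): print(n,W[v,u].round(3))
for v in range(180,206,2): print(v,W[v,277].round(3),p[v,277])
S=cv2.resize(np.hstack([p[120:220,210:310],p[95:225,335:460][:100]]),None,fx=1,fy=1)
a=cv2.resize(p[120:220,210:310],(500,500),interpolation=cv2.INTER_NEAREST)
q=tool_T(); im=optics.get_image("wrist"); print(im["mount"].round(3).tolist(),im["fx"])
```

```text
chesttop 6214 z 0.1327 ctr [ 694.3 -186.6] size [219.7 280.7] ang 8.08
chestdrawer 855 z 0.1179 ctr [ 578.2 -190.2] size [291.1 113.4] ang 83.97
handle 328 z 0.1019 ctr [ 569.  -207.2] size [ 71.5 172. ] ang 8.12
shelf 2785 z 0.0502 ctr [694.9 251.6] size [142.7 215. ] ang 8.25
strop 150 z 0.0189 ctr [607.1 174.1] size [60.9 54.4] ang 2.43
hammer 192 z 0.028 ctr [599.3 296.7] size [70.5 78. ] ang 71.44
jar [0.402 0.441 0.068]
block [0.519 0.516 0.031]
weight [ 0.383 -0.467  0.062]
180 [0.634 0.184 0.049] [100  84  59]
182 [0.633 0.188 0.018] [116  85  54]
184 [0.626 0.188 0.019] [120  90  56]
186 [0.619 0.188 0.022] [126  97  61]
188 [0.613 0.188 0.018] [128  98  62]
190 [0.607 0.189 0.018] [128  96  61]
192 [0.599 0.188 0.02 ] [126  95  60]
194 [0.593 0.188 0.018] [124  92  58]
196 [0.587 0.189 0.017] [125  93  58]
198 [0.579 0.188 0.021] [122  93  60]
200 [0.575 0.19  0.008] [107 102  93]
202 [0.568 0.191 0.003] [127 130 133]
204 [ 0.562  0.191 -0.001] [128 130 136]
[[0.0, -0.951, -0.31, 0.077], [1.0, 0.0, 0.0, -0.001], [-0.0, -0.31, 0.951, -0.12], [0.0, 0.0, 0.0, 1.0]] 334.0727158733141
```

Run:
```python
from h import *
yaw=np.radians(8.1)
r.move_to([.536,-.209,.30],down(yaw+np.pi/2))
T=tool_T(); im=optics.get_image("wrist"); save(im,"w1"); W=cloud(im,T); np.savez("w1",W=W,p=im["pixels"])
c,s=np.cos(yaw),np.sin(yaw); o=np.array([.6943,-.1866])
d=W[...,:2]-o; x=d[...,0]*c+d[...,1]*s; y=-d[...,0]*s+d[...,1]*c; z=W[...,2]
m=(z>.088)&(z<.112)&(x<-.115)&(x>-.2)&(abs(y)<.08)
print("bar",m.sum(),np.percentile(x[m],[2,25,50,75,98]).round(4),np.percentile(y[m],[1,50,99]).round(4),np.median(z[m]),z[m].max())
m2=m&(x<np.median(x[m])+.006)&(abs(y)<.045)
print(np.polyfit(y[m2],x[m2],1), np.percentile(z[m2],[50,90,98]).round(4))
mt=(z>.126)&(z<.142)&(abs(y)<.1)&(x<-.05); print("top front edge x",np.percentile(x[mt],[0.5,2]),np.median(z[mt]))
print(r.current_t(),r.current_q().round(3) if hasattr(r.current_q(),'round') else r.current_q(),r.current_opening())
```

```text
bar 2324 [-0.1607 -0.1568 -0.1523 -0.1272 -0.1207] [-0.0717  0.0075  0.0748] 0.10250011584908553 0.11199909228133831
[-0.0053246  -0.15581468] [0.1029 0.1042 0.1048]
top front edge x [-0.09468385 -0.09446872] 0.13380475048328994
1.8417 [-0.454  0.355  1.528 -0.     1.26  -0.594] 0.9994709588635129
```

View pics/w1.png

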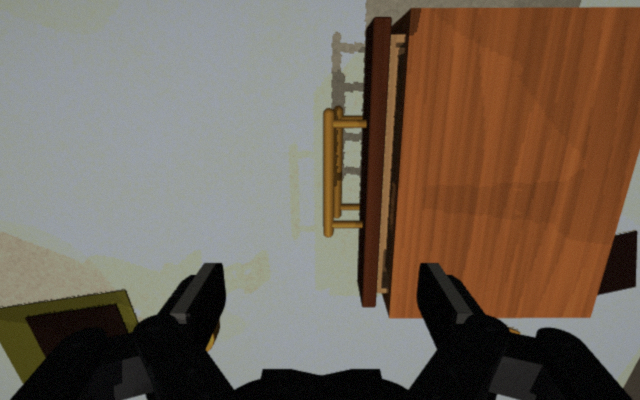

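The wrist view shows the top bar handle running from (329,110) to (328,237). It stands about 38 px in front of the slightly ajar drawer face, with the lower drawer's bar partly hidden behind it. I'll take the bar's middle from these pixels.

Run:
```python
from h import *
W=np.load("w1.npz")["W"]; yaw=np.radians(8.1)
S=W[112:234,324:333].reshape(-1,3); S=S[(S[:,2]>.096)&(S[:,2]<.108)]
print(len(S),np.median(S,0).round(4),S[:,2].max())
c,mn=cv2.fitLine(S[:,:2].astype(np.float32),cv2.DIST_HUBER,0,.001,.001)[[0,1]],0
print("bar angle",np.degrees(np.arctan2(c[1],c[0])))
e=[np.nanmedian(W[v,326:332],0).round(4) for v in (111,112,234,235)]; print(e)
f=W[60:280,370:384].reshape(-1,3); f=f[(f[:,2]>.11)&(f[:,2]<.13)]; print("panel",np.median(f,0))
l=cv2.fitLine(f[:,:2].astype(np.float32),cv2.DIST_HUBER,0,.001,.001).ravel(); print(np.degrees(np.arctan2(l[1],l[0])))
# fingertips in tool frame: closest visible finger tip
im=np.load("w1.npz"); T=tool_T(); L=(W-T[:3,3])@T[:3,:3]
F=L[260:400,190:450].reshape(-1,3); F=F[(abs(F[:,1])<.065)&(F[:,2]<.06)]; print("tips",np.nanpercentile(F[:,2],[50,99,99.9]),len(F))
```

```text
1090 [ 0.5394 -0.2046  0.1032] 0.10578527480009658
bar angle [-81.599236]
[array([ 0.5314, -0.1471,  0.1027]), array([ 0.5315, -0.148 ,  0.1034]), array([ 0.5494, -0.2687,  0.103 ]), array([ 0.5496, -0.2698,  0.1032])]
panel [ 0.58159133 -0.18948509  0.1211121 ]
-78.92599
tips [-0.05395684  0.00674125  0.00903753] 12296
```

Run:
```python
from h import *
yaw=np.radians(8.25); a=np.array([np.cos(yaw),np.sin(yaw),0]); q=down(yaw+np.pi/2)
b=np.array([.5405,-.2085,.099])
r.set_gripper(.3,40)
r.move_to(b+[0,0,.08],q)
r.move_linear(b,vel=.12); print("down F",np.round(r.current_contact_force(),1))
r.set_gripper(0,40); print("open",r.current_opening(),np.round(r.current_contact_force(),1))
F0=np.array(r.current_contact_force())
s=.125; r.move_linear(b-a*s,vel=.1); f=[(s,((np.array(r.current_contact_force())-F0)@a).round(1))]
while s<.156 and f[-1][1]<10:
    s+=.002; r.move_linear(b-a*s,vel=.04); r.sleep(.05); f.append((round(s,3),((np.array(r.current_contact_force())-F0)@a).round(1)))
print(f)
r.move_linear(b-a*(s-.001),vel=.04)
r.set_gripper(.3); print("after",np.round(r.current_contact_force(),1))
p=np.array(r.current_tool_pos()); r.move_linear(p+[0,0,.2],vel=.25)
im=optics.get_image("top"); save(im,"top2"); np.savez("top2",W=cloud(im),p=im["pixels"])
T=tool_T(); im=optics.get_image("wrist"); save(im,"w2"); np.savez("w2",W=cloud(im,T),p=im["pixels"])
print(r.current_t(),T[:3,3])
```

```text
down F [ 0.3  0.1 -0.5]
open 0.11310129677373289 [-0.2  0.4  5.1]
[(0.125, np.float64(-1.3)), (0.127, np.float64(-1.2)), (0.129, np.float64(-0.2)), (0.131, np.float64(-1.5)), (0.133, np.float64(-1.9)), (0.135, np.float64(-0.1)), (0.137, np.float64(7.1)), (0.139, np.float64(22.4))]
after [-1.1  0.2 -0. ]
9.1917 [ 0.40308304 -0.22793812  0.29737033]
```

View pics/w2.png

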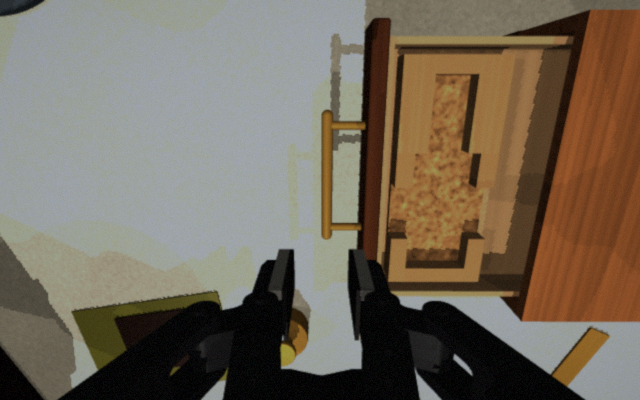

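The drawer is at its stop. The cork pocket has its narrow slot at the top, (453,75) to (453,152), and its wide end at the bottom, near (440,262). The finger gaps lie around v=190 to 235. Next I measure the pocket and the strop.

Run:
```python
from h import *
W=np.load("w2.npz")["W"]; yaw=np.radians(8.25)
# pocket axes: x=-chest y, y = chest x (z up)
px=np.array([np.sin(yaw),-np.cos(yaw)]); py=np.array([np.cos(yaw),np.sin(yaw)])
o=np.array([.403,-.228])
S=W[30:300,340:600]; X=(S[...,:2]-o)@px; Y=(S[...,:2]-o)@py; Z=S[...,2]
fl=(Z<.097)&(Z>.07); 
def pr(n,ax,m): 
    print(n,m.sum(),np.percentile(ax[m],[1,50,99]).round(4) if m.sum() else '')
# occupancy map at 2mm cell, print rows
img=np.full((130,90),np.nan); 
H=np.full((130,90),' ')
iy=((Y-0.02)/.002).astype(float); ix=(X+.13)/.002
for i,j,z in zip(ix.ravel(),iy.ravel(),Z.ravel()):
    if 0<=i<130 and 0<=j<90: H[int(i),int(j)]='#' if .098<z<.112 else '.' if .08<z<=.098 else 'P' if .112<=z<.126 else 'T' if z>=.126 else '_'
for i in range(0,130,2): print(f"{-130+2*i:5d}",''.join(H[i]))
print(np.nanmedian(Z[(Z>.08)&(Z<.093)]),np.nanmedian(Z[(Z>.1)&(Z<.11)]))
# strop from top2 camera
D=np.load("top2.npz")["W"][178:205,262:292].reshape(-1,3)
```

```text
-130 _____________                                                                            .
 -126 _____________PPPP  # ### # #  #### #                                                     P
 -122 _____________PPPPP#P#P##PP#P#PP###PP###PP#PP##P####P#PP##PPPPP###PPPP#P#P##PP#PPP#PPPP#PP#
 -118 _____________PPP PP##.____________________________________________________________________
 -114 _____________PPPP#P   ______                                                ______________
 -110 _____________PPPP##P   __################################################       __________
 -106 _____________PPP P#P  ___################################################      ___________
 -102 _____________PPPP###  __.################################################      ___________
  -98 _____________PPPP##P  ___################################################      ___________
  -94 _____________PPPP##P   _.##############  .................###############       __________
  -90 _____________PPPP#PP  __###############  ................################       __________
  -86 _____________PPPPPP#  __.###
[... 4543 characters left out ...]
_         __################################################       __________T
  106  ____________          _######## ########################################       _________T
  110  ____________          _#################################################      __________T
  114  ____________           _                                                       _________T
  118  ____________           ##PPP##PPP#P#PP#P#P#PPPPP####P###P####P##PP####P#PP####P######P#PT
  122  ____________             #PPPPPP##P#PPPPPP#PPPPP##PP#PPPPP###PPPPPPP###P#PPP#PPP#PP#P#P#P
  126  _______                                        ## ######P###  #### ####  # ### ##  #### #
0.08689500670283967 0.10477084847964738
```

Run:
```python
from h import *
yaw=np.radians(8.25)
q=down(yaw+np.pi)
r.move_to([.60,.19,.24],q)
T=tool_T(); im=optics.get_image("wrist"); save(im,"w3"); W=cloud(im,T); np.savez("w3",W=W,p=im["pixels"])
m=(W[...,2]>.012)&(W[...,2]<.026)&(np.hypot(W[...,0]-.60,W[...,1]-.185)<.06)
k,lab,st,_=cv2.connectedComponentsWithStats(m.astype(np.uint8))
i=1+st[1:,4].argmax(); P=W[lab==i]; rect=cv2.minAreaRect((P[:,:2]*1000).astype(np.float32))
print(st[i],rect,np.median(P[:,2])); print(r.current_t(),r.current_q())
```

```text
[ 305  150   26   61 1487] ((609.2199096679688, 186.65524291992188), (65.36392974853516, 25.950288772583008), 6.844125270843506) 0.0196124564406025
10.9417 [ 2.30975069e-01  5.07063640e-01  1.44703301e+00 -1.10299862e-04
  1.18711482e+00 -1.48176645e+00]
```

View pics/w3.png

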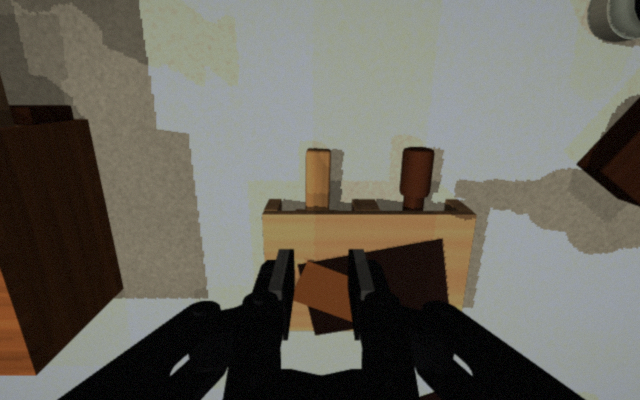

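The wrist view shows the strop handle at (317,180), with its end at v=150. The hammer handle is at (416,178), well clear. Now I grasp the handle and pull.

Run:
```python
from h import *
g=np.array([.6016,.1858,.027]); q=down(np.radians(6.84)+np.pi); d=np.radians(7.6); a=np.array([np.cos(d),np.sin(d),0])
r.set_gripper(.65,35)
r.move_to(g+[0,0,.09],q); r.move_linear(g,vel=.12); print("F",np.round(r.current_contact_force(),1))
r.set_gripper(0,35); print("open",r.current_opening(),r.current_finger_force(),np.round(r.current_contact_force(),1))
r.move_linear(g-a*.165,vel=.12); print("pull",r.current_opening(),np.round(r.current_contact_force(),1))
r.set_gripper(.65); r.move_linear(g-a*.165+[0,0,.2],vel=.25)
b=g-a*.165+a*.10
r.move_linear([b[0],b[1],.227],vel=.3)
T=tool_T(); im=optics.get_image("wrist"); save(im,"w4"); W=cloud(im,T); np.savez("w4",W=W,p=im["pixels"])
m=(W[...,2]>.012)&(W[...,2]<.027)&(np.hypot(W[...,0]-b[0],W[...,1]-b[1])<.15)
k,lab,st,_=cv2.connectedComponentsWithStats(m.astype(np.uint8))
i=1+st[1:,4].argmax(); P=W[lab==i]; print(st[i],cv2.minAreaRect((P[:,:2]*1000).astype(np.float32)),np.median(P[:,2]))
L=(P[:,:2]-b[:2])@np.array([[np.cos(d),-np.sin(d)],[np.sin(d),np.cos(d)]])
for x in np.arange(-.14,.09,.02):
    k=abs(L[:,0]-x)<.004
    if k.any(): print(x.round(3),L[k,1].min().round(4),L[k,1].max().round(4))
print(r.current_t(),b)
```

```text
F [ 0.5  0.7 -0.4]
open 0.2966982955207008 35.55459916591644 [-0.7  0.1  6.6]
pull 0.2921755547215415 [ 1.5  0.7 11.5]
[ 294   43   52  186 7420] ((502.9120788574219, 171.83541870117188), (179.11102294921875, 50.074363708496094), 6.802184581756592) 0.019769272086038542
-0.12 -0.0126 0.0127
-0.1 -0.0122 0.0127
-0.08 -0.0128 0.0126
-0.06 -0.0134 0.0126
-0.04 -0.0257 0.0235
-0.02 -0.0255 0.0236
0.0 -0.0263 0.0237
0.02 -0.0259 0.0229
0.04 -0.0267 0.0231
16.5833 [0.53717099 0.17720333 0.027     ]
```

View pics/w4.png

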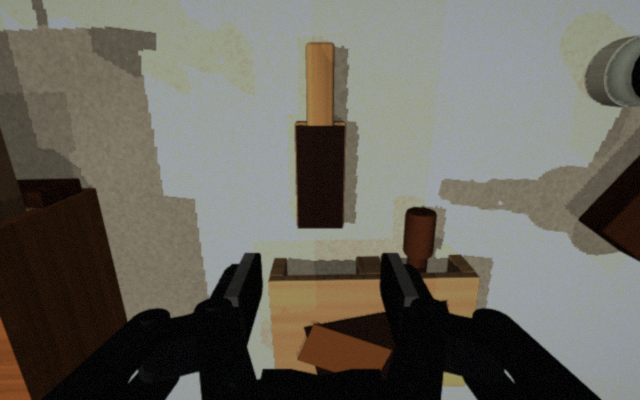

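The strop lies flat on the bench, clear of the shelf front, leather up: handle end (320,43), blade end (320,228). It measures 179 x 50 mm, which matches the given size. Next I regrasp across the blade.

Run:
```python
from h import *
y=np.radians(6.80); c=np.array([.5029,.1718]); bm=c+.035*np.array([np.cos(y),np.sin(y)])
q=down(y+np.pi); g=np.array([*bm,.025])
r.set_gripper(1.0,45)
r.move_to(g+[0,0,.08],q); r.move_linear(g,vel=.12); print("F",np.round(r.current_contact_force(),1))
r.set_gripper(0,45); print("open",r.current_opening(),r.current_finger_force(),np.round(r.current_contact_force(),1))
r.move_linear(g+[0,0,.225],vel=.15); print("lift",r.current_opening(),np.round(r.current_contact_force(),1))
yc=np.radians(8.25); px=np.array([np.sin(yc),-np.cos(yc)]); py=np.array([np.cos(yc),np.sin(yc)])
P=np.array([.403,-.228])+.0005*px+.1165*py; f=P+.035*px
r.move_to([*f,.25],down(yc+np.pi/2)); r.move_linear([*f,.19],vel=.12); r.sleep(.2)
T=tool_T(); im=optics.get_image("wrist"); save(im,"w5"); W=cloud(im,T); np.savez("w5",W=W,p=im["pixels"])
rel=W[...,:2]-P; X=rel@px; Y=rel@py; Z=W[...,2]
m=(Z>.17)&(Z<.20)&(X<.02)&(X>-.11)&(abs(Y)<.04)
for x in np.arange(-.1,.02,.01):
    k=m&(abs(X-x)<.003)
    if k.sum()>5: print(x.round(3),Y[k].min().round(4),Y[k].max().round(4),np.median(Z[k]).round(4))
print("handle end",X[m].min(),np.percentile(X[m],1))
print(r.current_t(),r.current_tool_pos(),f,r.current_q().round(2))
```

```text
F [-0.3  0.1  0.2]
open 0.5733236392307617 46.67382001876831 [-1.8 -0.7  5.6]
lift 0.5733574480953669 [ 1.  -0.2 -1.4]
-0.07 -0.0154 0.0109 0.1843
-0.06 -0.0153 0.0108 0.1843
-0.05 -0.0153 0.0108 0.1844
-0.04 -0.0153 0.0108 0.1844
-0.03 -0.0152 0.0107 0.1844
-0.02 -0.0266 0.0222 0.1841
-0.01 -0.0272 0.0227 0.1846
-0.0 -0.0273 0.0228 0.1846
0.01 -0.0272 0.0228 0.1847
handle end -0.07443267859523513 -0.07302063235073586
22.925 [ 0.52362508 -0.24654842  0.19066048] [ 0.52338837 -0.24641573] [-0.52  0.47  1.64 -0.    1.03 -0.66]
```

View pics/w5.png

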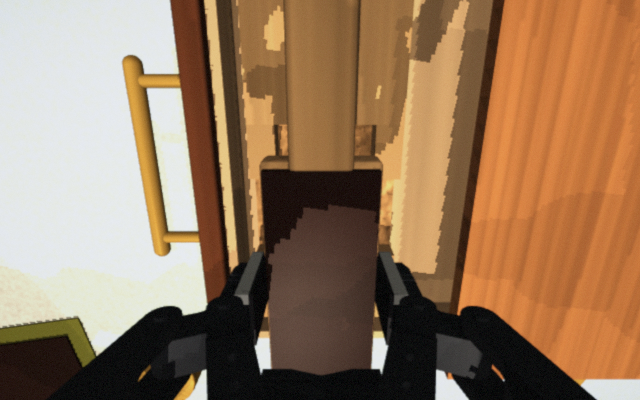

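The strop is held squarely over the pocket, handle toward the narrow slot (shoulder at (320,165)), and sits about 2 mm toward the drawer front. I'll check the shoulder position, correct, and lower.

Run:
```python
from h import *
yc=np.radians(8.25); px=np.array([np.sin(yc),-np.cos(yc)]); py=np.array([np.cos(yc),np.sin(yc)])
P=np.array([.403,-.228])+.0005*px+.1165*py
W=np.load("w5.npz")["W"]; rel=W[...,:2]-P; X=rel@px; Y=rel@py; Z=W[...,2]
m=(Z>.175)&(Z<.195)&(abs(Y+.002)<.024)&(abs(Y+.002)>.016)&(X<.02)
sh=np.percentile(X[m],[.5,2]); print("shoulder",sh)
dx=-.020-sh[0]; dx=dx if abs(dx)<.006 else 0
t=np.array(r.current_tool_pos())
n=t.copy(); n[:2]+=.00225*py+dx*px; print("dx",dx)
r.move_linear(n,vel=.05); F0=np.array(r.current_contact_force())
n[2]=.122; r.move_linear(n,vel=.06); r.sleep(.1); F=np.array(r.current_contact_force())-F0; print(n[2],F.round(1))
while n[2]>.1085 and np.linalg.norm(F)<5:
    n[2]-=.001; r.move_linear(n,vel=.03); r.sleep(.05); F=np.array(r.current_contact_force())-F0; print(n[2].round(4),F.round(1))
print(r.current_t(),r.current_tool_pos(),r.current_opening())
```

```text
shoulder [-0.01834611 -0.01816846]
dx -0.001653894446016959
0.122 [-0.9  0.7  0.3]
0.121 [0.3 1.  0.9]
0.12 [0.9 0.3 1.4]
0.119 [-0.9  0.3  0.6]
0.118 [-0.3  0.1  0.3]
0.117 [-0.8 -0.3  0.7]
0.116 [-0.2 -0.   1.2]
0.115 [0.4 1.2 0.7]
0.114 [0.1 0.3 0.6]
0.113 [ 0.2 -0.4  1.2]
0.112 [-0.7  2.3  8.6]
27.5667 [ 0.52606796 -0.24456628  0.11277416] 0.5694163602051495
```

Contact came at the expected floor height. Releasing.

```bash
python3 - <<'E'
from h import *
r.set_gripper(.74); print(np.round(r.current_contact_force(),1))
t=np.array(r.current_tool_pos()); r.move_linear(t+[0,0,.06],vel=.08); r.move_linear(t+[0,0,.2],vel=.2)
yc=np.radians(8.25); px=np.array([np.sin(yc),-np.cos(yc)]); py=np.array([np.cos(yc),np.sin(yc)])
P=np.array([.403,-.228])+.0005*px+.1165*py
r.move_linear([.44,-.225,.31],vel=.25); r.sleep(.3)
T=tool_T(); im=optics.get_image("wrist"); save(im,"w6"); W=cloud(im,T)
rel=W[...,:2]-P; X=rel@px; Y=rel@py; Z=W[...,2]
for x in np.arange(-.08,.09,.02):
    k=(abs(X-x)<.004)&(abs(Y)<.008); print(x.round(3),np.nanmedian(Z[k]).round(4),end=' ')
im=optics.get_image("top"); save(im,"top3"); print(r.current_t(),r.current_qvel())
E
python3 -c "
import cv2,numpy as np
cv2.imwrite('pics/both.png',np.vstack([cv2.imread('pics/w6.png')[:300],cv2.imread('pics/top3.png')[80:280]]))"
```

```text
[0.7 0.1 0.1]
-0.08 0.1067 -0.06 0.1067 -0.04 0.1068 -0.02 0.1069 0.0 0.1069 0.02 0.1069 0.04 0.1068 0.06 0.1071 0.08 0.107 30.5083 [-2.94497954e-03 -5.20157397e-03  2.98254576e-03  3.46839880e-04
  2.80383378e-04 -5.49540138e-06]
```

View pics/both.png

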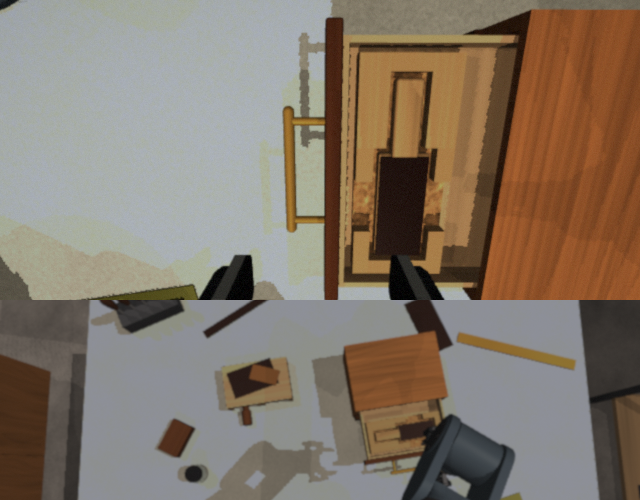

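The strop lies flat in the pocket, blade near (400,205), its top at z=0.107 all along (87 + 20 mm). The drawer is open, and the hammer, jar and block are where they were.

```bash
python3 -c "
from h import *
print(r.hand_in())"
```

```text
the job is handed in; nothing more can be done
None
```

The job is handed in at about 30 s: top drawer open to its stop, and the strop fully down and flat in its pocket, leather up, handle in the narrow end. The lower drawer was never touched, the hammer, jar and block look unmoved, and the brass weight was hidden in the last picture but never approached.

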